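# Nest the tumblers, then open the push-and-turn dabba

### The job

The three steel tumblers are going back into the masala dabba: leaving them upside down on the counter, nest them one over another in size order, the medium over the smallest and the largest over both, all rims fully down on the counter, and let go. Then open the dabba's safety cap by its grip bar: press it down against its spring, keep it pressed while twisting it counter-clockwise (seen from above) until it is free, and lift it straight up. Finish while still holding the cap, level and still, some 5 to 10 cm clear directly above the dabba's mouth, leaving everything else on the counter where it is.

Things in the scene. Friction and masses are not known exactly. Their poses are not given: they have to be found in the camera images.
- cup_small: Smallest steel tumbler, upside down on the counter (mouth down). Origin: centre of the mouth rim, on the counter; z up along its axis to the closed flat end. Outer diameter 43 mm at the mouth tapering to 40 mm at the closed end, 50 mm high, wall 2 mm, closed end 3 mm thick, about 32 g.
- cup_medium: Middle steel tumbler, upside down on the counter (mouth down). Origin: centre of the mouth rim, on the counter; z up along its axis to the closed flat end. Outer diameter 56 mm at the mouth, 53 mm at the closed end, 58 mm high, wall 2 mm (inside 52 mm at the mouth, 49 mm at the closed end), closed end 3 mm thick, about 40 g. Fits over the smallest with 3 to 4 mm to spare all round.
- cup_large: Largest steel tumbler, upside down on the counter (mouth down). Origin: centre of the mouth rim, on the counter; z up along its axis to the closed flat end. Outer diameter 69 mm at the mouth, 66 mm at the closed end, 66 mm high, wall 2 mm (inside 65 mm at the mouth, 62 mm at the closed end), closed end 3 mm thick, about 47 g. Fits over the middle one with 3 to 4 mm to spare all round.
- dabba: Round stainless steel masala dabba, body 120 mm across, screwed to the counter on a 144 mm disc: it cannot move or turn. Origin: centre of its underside, on the counter; z up. Neck 86 mm across, open rim 104 mm above the counter. Four bayonet lugs outside the neck, 90 degrees apart, hold the cap. Its place and yaw differ each time.
- cap: Push-and-turn cap, loose but locked on the dabba at the start: steel disc 108 mm across, 4 mm thick, skirt to 25 mm below the disc's underside, upright grip bar across its top, 300 to 420 g. Origin: centre of the disc's underside, 115 mm above the counter when locked; x along the bar, y across it, z up. Locked, its x is the dabba's x.
- cap_grip (a point): Middle of the cap's grip bar, 19 mm above the cap's origin. The bar is 60 mm long (along cap x), 14 mm thick (close the fingers on its flat sides, along cap y), and stands from 4 to 34 mm above the cap's origin, on top of the disc. Same axes as the cap.
- seal (a joint): Sprung ring in the dabba's mouth under the cap, m, growing downwards: 0 free, 0.001 cap locked. The cap must go 6 mm down (seal 0.007; 0.0095 is good, 0.012 the hard stop) to pass the locking teeth, then turn 25 degrees or more counter-clockwise from above (48 is good, 70 the stop; clockwise is blocked), then lifts off. Needs about 5 N to start, 12 N at 0.0095, 15 N at 0.012.
- jar0: Bystander: glass spice jar 52 mm across, 75 mm high, loose. Origin: centre of underside.
- jar1: Bystander: glass spice jar 52 mm across, 75 mm high, loose. Origin: centre of underside.
- jar2: Bystander: glass spice jar 48 mm across, 70 mm high, loose; between the tumblers and the dabba, near the robot. Origin: centre of underside.
- spoon_rest: Bystander: wooden spoon rest, 100 x 65 mm, 19 mm high, loose. Origin: centre of underside.
- funnel: Bystander: red plastic funnel standing mouth down, 84 mm across, 80 mm high, loose. Origin: centre of the mouth, on the counter.
- salt_pot: Bystander: white lidded salt pot 80 mm across, 56 mm high, loose. Origin: centre of underside.
Not all that is in view belongs to the job. Leave any brown look-alike of the cap alone. What is shaped like the cup_medium but pink is not meant.

How it is judged:
On the way, in this order (a step that is already met when the one before it is completed fails the run):
1. the three tumblers are nested upside down in size order, rims on the counter, and let go, with the cap still on (horizontal distance between each of cup_medium, cup_large and cup_small below 0.015 m and height (world z) of each of cup_small, cup_medium, cup_large below 0.006 m and angle between each of cup_small, cup_medium, cup_large's own z axis and vertical below 0.12 rad and contact force between the fingers and cup_small below 0.05 N and linear speed of each of cup_small, cup_medium, cup_large below 0.03 m/s and contact force between the fingers and cup_medium below 0.05 N and contact force between the fingers and cup_large below 0.05 N and z of cap in the frame of dabba below 0.119 m), for 0.2 s.
2. the cap is pressed down against its spring (value of joint seal above 0.0065 m and horizontal distance between cap and dabba below 0.006 m and z of cap in the frame of dabba below 0.1105 m), for 0.04 s.
3. the cap is twisted free, still seated on the dabba (angle between the x axis of cap and the x axis of dabba, either way round above 0.38 rad and z of cap in the frame of dabba below 0.121 m).
At the end, for the whole second after the job is handed in: Cap held still by the fingers alone, level within 0.2 rad, within 40 mm of the dabba's axis, its origin over 160 mm above the dabba's foot (skirt 31 mm clear of the rim); tumblers nested upside down, axes within 15 mm, rims within 6 mm of the counter, upright within 0.12 rad, let go (horizontal distance between each of cup_medium, cup_large and cup_small below 0.015 m and height (world z) of each of cup_small, cup_medium, cup_large below 0.006 m and angle between each of cup_small, cup_medium, cup_large's own z axis and vertical below 0.12 rad and contact force between the fingers and cup_small below 0.05 N and linear speed of each of cup_small, cup_medium, cup_large, cap below 0.03 m/s and contact force between the fingers and cup_medium below 0.05 N and contact force between the fingers and cup_large below 0.05 N and z of cap in the frame of dabba above 0.16 m and horizontal distance between cap and dabba below 0.04 m and angle between cap's own z axis and vertical below 0.2 rad and contact force between the fingers and cap above 2 N and contact force between cap and dabba below 0.05 N); the arm keeps its last pose, push and grip.
It fails at once if a bystander is shifted by more than 30 mm (distance of any of jar0, jar1, jar2, spoon_rest, funnel, salt_pot from where it was at the start of the episode above 0.03 m).
It also fails if it takes over 72 s, if anything falls off the work surface, if the arm or the gripper's body presses on something with over 40 N, if the wrist force passes 120 N, or if a joint passes its speed limit or range.

### The arm

A 6-joint arm with a two-finger parallel gripper is mounted at the origin on the work surface. World frame = base frame: x ahead of the robot, y to its left, z up, the work surface at z = 0. Lengths are in m, angles in rad, forces in N, time in s.
With the tool pointing down it reaches from about 0.425 to 0.95 m from the base axis. Payload 3.5 kg.
Tool frame: the origin (TCP) lies midway between the tips of the shut fingers; the grasp point (between the pads) lies 19 mm behind it; z points along the fingers, y is the line along which they close (so a half turn about z gives the same grasp; the last joint's range is limited). The gripper opens to 85 mm and grips with 20 to 120 N. Pads are 22 mm wide; open, the fingers measure 114 mm over their backs; the gripper's body (76 mm by 85 mm) begins 54 mm behind the grasp point. The pads swing forward as they close: fully open they stand 13 mm farther back than shut.
Start: joints at [1.158, 0.286, 1.577, -0, 1.279, -0.15], TCP at [0.175, 0.652, 0.231] pointing down, gripper open.
Joint ranges: [-2.77, 2.77], [-0.9, 2.22], [0.21, 2.48], [-1.53, 4.67], [0.24, 2.81], [-2.84, 2.84]. Speed limits (rad/s): [2.79, 2.79, 3.14, 3.14, 3.14, 3.14].

### API

Orientations are given as a rotation vector (axis times angle).
In Python, from bench import env, eyes, spotter gives the robot as it stands. The module is installed in compiled form; this text tells all that it offers.
- The arm moves only by the tool jog_arm, never from a script. Its argument "increments" is a list that holds one entry, the list of rows, each a list of 4 numbers: the shift along the tool's x, y, z in cm, then the turn about the tool's z in rad. In form: [[[x, y, z, twist], ...]]. A call has 1 to 20 rows; each row is the pose to reach, as a shift and turn from the pose commanded when the call began, along the tool's axes at that moment; what a row does not reach only later rows make up. A row lasts 1/8 s, in which the tool goes at most 62.5 mm and 10.7 degrees, less where a joint would pass 70% of its speed; a pose out of reach is approached as far as the arm can. A call with a gripper value outside its range is refused whole. "claw" is the closure, from 0 (fully open) to 1 (shut), set as the call begins (left out, the last holds). The fingers move at their own pace and stop on an object; "grip_force" is the grip in N (left out, the last holds). Time passes only in rows, so rows that repeat a pose let the fingers close. It gives the time, the measured TCP pose, the force, the opening and the grip force at its end, in the units of the state.
- env.state(): the state, without advancing time (a new reading comes with each control period).
- eyes.capture(name): name is "scene" or "top" or "wrist"; returns (picture, depth): 420x560x3 uint8, red, green, blue; 420x560 float32, m along the optical axis (not along the pixel's ray), 0 where there is no reading.
- eyes.camera_model(name): a dict with "fovy" (degrees; the focal length in pixels is half the picture's height over the tangent of half this angle, whatever the lens; pixels are square), "cx", "cy" (the principal point, pixels), "cam_to_world" (4x4, takes a point from camera to world coordinates). Camera axes: x right, y down, z forward; pixel columns grow to the right and rows downward; lengths in m; the calibration is good to about 2 mm. A picture is of the moment at which its call begins: read the wrist's pose just before it. camera_model takes no time and is no camera call; for the wrist camera it gives the pose at the moment of the call.
- env.hand_in(): hands the job in; it is judged then, once.
Trained networks look in the newest picture that a camera, given by its name, has taken for a name from the list of things; names that differ only in an ending like _2 or _b are one class to them, and where a whole thing is asked for, a point or a joint stands for the part that bears it (a point fixed in the world has none). Each returns a list of dicts, best first, with "score" (0 to 1); they miss things now and then, are a little off and sometimes report something else, mostly with a low value. They report only what shows in the picture. A call takes as long as a camera call. They do not tell look-alikes from the thing itself.
- spotter.regions_of(camera, query): "mask" (420x560 bool, what is visible of it) and "at" ([column, row] in pixels, amid what is visible of it).
The state is a dict: "t": time; "joint_positions": joint angles; "joint_velocities": joint speeds; "joint_efforts": joint torques, N m; "tcp_pos": TCP position; "tcp_rot": TCP orientation; "wrist_force": force on the tool from outside, world axes, zero at the start; "torque": the same for the moment, N m; "finger_gap": finger opening in m; "grasp_force": force on a finger pad.
Only numpy, scipy, OpenCV 4.12 (cv2) and the standard library are available. Lean on these libraries where they do the work, as an engineer would, in place of code of your own. Each camera call takes 0.05 s, during which the arm holds its last target. There are 200 camera calls.

## Working session

There is one attempt and no reset: what is moved stays moved. The work goes in short steps, Python scripts to look and compute and a tool call to move; the robot and the scene stay as the last step left them, time stands still between calls to the robot, and variables do not carry over. Pictures are saved under pics/ and viewed, at most 10 in all, crops included, and the job is handed in when it is done.

Besides the shell and the picture viewer there is one more tool, called after "Request:" by a JSON object that holds its "name" and its "arguments". jog_arm: Moves the arm, as the interface text tells. Its arguments: {"type":"object","properties":{"increments":{"type":"array","items":{"type":"array","items":{"type":"array","items":{"type":"number"}}}},"claw":{"type":"number"},"grip_force":{"type":"number"}},"required":["increments"]}

```bash
mkdir -p pics
cat > h.py <<'E'
from bench import env, eyes, spotter
import numpy as np, cv2
from scipy.spatial.transform import Rotation as R
def cap(n):
    m=eyes.camera_model(n); p,d=eyes.capture(n); return p,d,m
def cloud(d,m):
    f=210/np.tan(np.radians(m['fovy'])/2); v,u=np.mgrid[:420,:560]
    P=np.stack([(u-m['cx'])/f*d,(v-m['cy'])/f*d,d,np.ones_like(d)],-1)@np.array(m['cam_to_world']).T
    P=P[...,:3].copy(); P[d<=0]=np.nan; return P
def save(p,n): cv2.imwrite('pics/'+n,cv2.cvtColor(p,cv2.COLOR_RGB2BGR))
def circ(xy):
    A=np.c_[2*xy,np.ones(len(xy))]; s=np.linalg.lstsq(A,(xy**2).sum(1),rcond=None)[0]
    return s[:2],np.sqrt(s[2]+s[:2]@s[:2])
E
python3 - <<'E'
from h import *
print(env.state())
for n in('scene','top'):
    p,d,m=cap(n); save(p,n+'0.png'); P=cloud(d,m); print(n,np.round(m['cam_to_world'],2).tolist())
    for q in['cup_small','cup_medium','cup_large','cap','dabba','jar0','jar2','funnel','salt_pot','spoon_rest']:
        for r in spotter.regions_of(n,q)[:4]:
            k=r['mask']; X=P[k]; X=X[~np.isnan(X[:,0])]
            if len(X)<5: continue
            t=np.percentile(X[:,2],97); T=X[X[:,2]>t-.006]; c=(T[:,:2].max(0)+T[:,:2].min(0))/2
            print(q,round(r['score'],2),r['at'],k.sum(),'top',round(t,3),c.round(3),np.ptp(T[:,:2],axis=0).round(3),p[k].mean(0).round())
E
```

```text
{'t': 0.0, 'joint_positions': array([ 1.15801131e+00,  2.87199373e-01,  1.57819813e+00, -5.61525159e-06,
        1.27861522e+00, -1.50034764e-01]), 'joint_velocities': array([-4.21164061e-05,  6.64874864e-04,  8.08062064e-04, -1.81829044e-04,
       -3.69117991e-03,  3.87052219e-04]), 'joint_efforts': array([-1.76930776e-04, -4.05972362e+01, -2.92630255e+01, -1.38582109e-04,
        5.61652952e-03, -1.23712206e-05]), 'tcp_pos': array([0.17504617, 0.65121378, 0.22991328]), 'tcp_rot': array([-0.41145074, -3.11385765,  0.00365348]), 'wrist_force': array([-0.50138326,  0.13562821, -0.25161144]), 'torque': array([-0.01796374,  0.01060136, -0.04253941]), 'grasp_force': 0.0, 'finger_gap': 0.08501693091513206}
scene [[-0.21, 0.58, -0.78, 1.59], [0.98, 0.11, -0.18, 0.23], [-0.02, -0.8, -0.6, 0.87], [0.0, 0.0, 0.0, 1.0]]
cup_small 0.89 [247.0, 205.7] 335 top 0.056 [ 0.487 -0.11 ] [0.045 0.038] [171. 168. 164.]
cup_small 0.5 [296.5, 193.3] 430 top 0.076 [0.408 0.017] [0.046 0.04 ] [159. 159. 158.]
cup_medium 0.96 [200.5, 234.0] 669 top 0.064 [ 0.624 -0.191] [0.058 0.051] [175. 171. 168.]
cup_me
[... 3251 characters left out ...]
[277.0, 289.6] 323 top 0.073 [0.41  0.016] [0.041 0.039] [197. 195. 190.]
jar2 0.61 [255.6, 140.5] 478 top 0.078 [0.753 0.068] [0.044 0.042] [168. 168. 165.]
funnel 0.97 [441.6, 179.1] 900 top 0.073 [ 0.673 -0.381] [0.013 0.013] [176.  34.  28.]
salt_pot 0.72 [316.3, 148.2] 502 top 0.078 [ 0.737 -0.065] [0.044 0.044] [171. 172. 168.]
salt_pot 0.69 [170.0, 137.2] 857 top 0.056 [0.764 0.282] [0.016 0.016] [228. 223. 210.]
spoon_rest 0.83 [299.0, 203.1] 1130 top 0.021 [ 0.609 -0.041] [0.104 0.081] [171. 119.  73.]
spoon_rest 0.53 [313.0, 146.5] 457 top 0.078 [ 0.737 -0.065] [0.044 0.044] [175. 174. 171.]
spoon_rest 0.34 [367.4, 197.0] 529 top 0.061 [ 0.624 -0.19 ] [0.052 0.051] [188. 185. 180.]
```

View pics/top0.png

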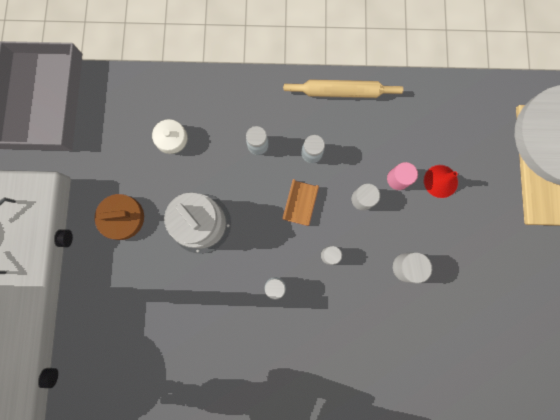

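Run:
```python
from h import *
p,d,m=cap('top');P=cloud(d,m)
save(cv2.resize(p[125:295,290:450],None,fx=3.5,fy=3.5),'crop0.png')
for n,h in(('cup_small',.053),('cup_medium',.061),('cup_large',.069)):
    for r in spotter.regions_of('top',n)[:2]:
        X=P[r['mask']];X=X[abs(X[:,2]-h)<.008]; print(n,len(X),X.mean(0).round(4) if len(X) else 0, cv2.minEnclosingCircle((X[:,:2]*1000).astype(np.float32)) if len(X) else 0)
# bar
k=(P[...,2]>.135)&(abs(P[...,0]-.556)<.06)&(abs(P[...,1]-.2)<.06);X=P[k]
b=cv2.minAreaRect((X[:,:2]*1000).astype(np.float32));print('bar',b,X[:,2].max(),k.sum())
k=(P[...,2]>.112)&(P[...,2]<.13)&(abs(P[...,0]-.556)<.08)&(abs(P[...,1]-.2)<.08);X=P[k];print('disc',cv2.minEnclosingCircle((X[:,:2]*1000).astype(np.float32)),X[:,2].mean())
s=env.state();print(R.from_rotvec(s['tcp_rot']).as_matrix().round(3))
m=eyes.camera_model('wrist');T=np.array(m['cam_to_world']);M=R.from_rotvec(s['tcp_rot']).as_matrix();print(m['fovy'],(M.T@T[:3,:3]).round(2),M.T@(T[:3,3]-s['tcp_pos']))
```

```text
cup_small 248 [ 0.486  -0.1101  0.0501] ((486.1083068847656, -110.19519805908203), 19.84295654296875)
cup_medium 395 [ 0.6754 -0.2783  0.0583] ((676.218994140625, -279.53076171875), 27.12947654724121)
cup_medium 413 [ 0.6239 -0.1899  0.0581] ((624.4494018554688, -190.3681182861328), 26.510271072387695)
cup_large 712 [ 0.4615 -0.2934  0.0663] ((462.081787109375, -293.94329833984375), 33.165496826171875)
cup_large 226 [0.5382 0.1645 0.0737] ((554.8448486328125, 197.39431762695312), 59.45478820800781)
bar ((555.6847534179688, 199.58688354492188), (59.366031646728516, 14.133943557739258), 41.39459991455078) 0.15352149103398638 223
disc ((556.1036987304688, 200.23532104492188), 53.985504150390625) 0.1192302697728983
[[-0.966  0.26  -0.   ]
 [ 0.26   0.966 -0.   ]
 [ 0.    -0.    -1.   ]]
68.20690645956626 [[-0.   -0.97 -0.26]
 [ 1.   -0.   -0.  ]
 [ 0.   -0.26  0.97]] [ 0.06724604  0.00089747 -0.14382717]
```

View pics/crop0.png

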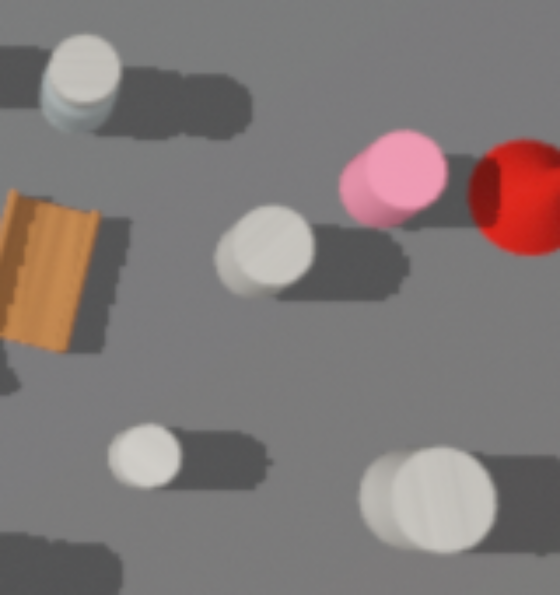

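The crop confirms the choice. Candidates in the top picture:
- **Medium tumbler:** steel at (366,196), and I leave the pink one at (402,177).
- **Small and large tumblers:** (331,254) and (412,267).
- **Cap:** steel at (187,220), and I leave the brown one at (120,215).
- **Jars:** the steel-looking tops at (314,148), (256,140) and (275,289) are jars.

Next I move above the medium tumbler.

Request:
{"name": "jog_arm", "arguments": {"increments": [[[-3,-3,0,0],[-7,-7.5,0,0],[-11,-12,0,0],[-15,-16,0,0],[-19,-20,0,0],[-23,-24.5,0,0],[-27,-29,0,0],[-31,-33,0,0],[-35,-37.5,0,0],[-39,-41.5,0,0],[-43,-46,0,0],[-47,-50,0,0],[-51,-54.5,0,0],[-55,-59,0,0],[-59,-63,0,0],[-62.5,-67,2,0],[-65.2,-69.6,5,0],[-65.2,-69.6,6,0],[-65.2,-69.6,6,0]]], "claw": 0}}

```text
t: 3.68
tcp_pos: [0.6233, -0.189, 0.1701]
tcp_rot: [-0.411, -3.112, -0.002]
wrist_force: [0.2, -0.0, 0.4]
finger_gap: 0.0853
grasp_force: 0.0
```

```bash
cat >> h.py <<'E'
def state():
    s=env.state(); M=R.from_rotvec(s['tcp_rot']).as_matrix(); return s,np.array(s['tcp_pos']),M
def go(x,y,z,p,M): return (M.T@(np.array([x,y,z])-p)*100).round(2)
def rings(h,lim=.006,mn=120):
    """discs near height h seen by wrist cam"""
    p,d,m=cap('wrist');P=cloud(d,m)
    k=(abs(P[...,2]-h)<lim).astype(np.uint8); n,l,st,_=cv2.connectedComponentsWithStats(k)
    o=[]
    for i in range(1,n):
        if st[i,4]>mn:
            X=P[l==i];c,r=cv2.minEnclosingCircle((X[:,:2]*1000).astype(np.float32));o.append((np.round(c,1),round(r,1),round(float(X[:,2].mean()),4),int(st[i,4]),p[l==i].mean(0).round()))
    return p,o
E
python3 - <<'E'
from h import *
s,t,M=state();print(s['t'],t,M.round(3).tolist())
p,o=rings(.058);save(p,'w1.png')
for i in o:print(i)
E
```

```text
3.675 [ 0.62331008 -0.18896233  0.17007214] [[-0.966, 0.26, -0.002], [0.26, 0.966, 0.002], [0.003, 0.001, -1.0]]
(array([ 466.1, -287.9]), 32.3, 0.0582, 692, array([190., 186., 181.]))
(array([ 623.3, -190.3]), 26.6, 0.0589, 2962, array([237., 234., 229.]))
(array([ 675.6, -278.8]), 27.2, 0.0587, 1985, array([254., 174., 216.]))
(array([720.6, -66.1]), 17.1, 0.057, 239, array([151., 155., 154.]))
(array([ 667.8, -379.5]), 7.5, 0.0578, 150, array([240.,  22.,   7.]))
```

View pics/w1.png

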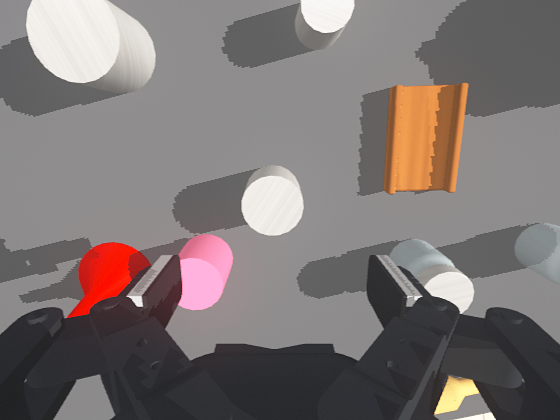

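The view shows the medium tumbler at (272,200), centred between the open fingers. Pink is at (205,275), the small one at (325,10) and the large one at (85,40). Wrist and top cameras agree to 1 mm, so I descend and grip.

Request:
{"name": "jog_arm", "arguments": {"increments": [[[0,-0.1,4,0],[0,-0.1,8,0],[-0.1,-0.1,12,0],[-0.1,-0.1,14.5,0],[-0.1,-0.1,15.6,0],[-0.1,-0.1,15.6,0]]], "claw": 0}}

```text
t: 4.47
tcp_pos: [0.6252, -0.1903, 0.0162]
tcp_rot: [0.41, 3.114, -0.0]
wrist_force: [0.2, -0.1, 0.8]
finger_gap: 0.0851
grasp_force: 0.0
```

Request:
{"name": "jog_arm", "arguments": {"increments": [[[0,0,0,0],[0,0,0,0],[0,0,0,0],[0,0,0,0],[0,0,0,0],[0,0,0,0]]], "claw": 1, "grip_force": 25}}

```text
t: 5.22
tcp_pos: [0.626, -0.1914, 0.017]
tcp_rot: [0.411, 3.112, -0.001]
wrist_force: [-0.2, 0.7, 5.3]
finger_gap: 0.0534
grasp_force: 28.5
```

Request:
{"name": "jog_arm", "arguments": {"increments": [[[0,0,-2,0],[0,0,-6,0],[0,0,-10,0],[0,0,-12,0],[0,0,-12,0]]]}}

```text
t: 5.85
tcp_pos: [0.6257, -0.1913, 0.1374]
tcp_rot: [0.411, 3.111, -0.002]
wrist_force: [0.5, -0.1, -0.7]
finger_gap: 0.0536
grasp_force: 28.0
```

Run:
```python
from h import *
s,t,M=state();print(s['t'],t,M.round(3).tolist(),s['finger_gap'],s['grasp_force'])
print('to small',go(.486,-.110,t[2],t,M))
p,o=rings(t[2]+.044,.015);save(p,'w2.png')
for i in o:print(i)
```

```text
5.85 [ 0.62569475 -0.19132853  0.13738731] [[-0.966, 0.26, 0.003], [0.26, 0.966, -0.002], [-0.004, -0.001, -1.0]] 0.05356930793819383 28.03459266666323
to small [15.6   4.22 -0.06]
(array([ 613.8, -187. ]), 59.3, 0.1815, 20529, array([157., 153., 151.]))
```

```bash
cat >> h.py <<'E'
def held(h,c0):
    p,d,m=cap('wrist');P=cloud(d,m)
    k=(abs(P[...,2]-h)<.004)&(np.hypot(P[...,0]-c0[0],P[...,1]-c0[1])<.045)&(p.min(-1)>120)
    n,l,st,_=cv2.connectedComponentsWithStats(k.astype(np.uint8)); i=1+st[1:,4].argmax(); X=P[l==i]
    c,r=cv2.minEnclosingCircle((X[:,:2]*1000).astype(np.float32)); c2=(np.percentile(X[:,:2],99.5,axis=0)+np.percentile(X[:,:2],.5,axis=0))*500
    return p,np.round(c,1),c2.round(1),round(r,1),X[:,2].mean(),len(X)
E
python3 - <<'E'
from h import *
s,t,M=state()
p,*o=held(.178,t); print(o); save(p,'w3.png')
E
```

```text
[array([ 622.4, -189.4]), array([ 619.4, -189.5]), 27.1, np.float64(0.1767428726647651), 13001]
```

View pics/w3.png

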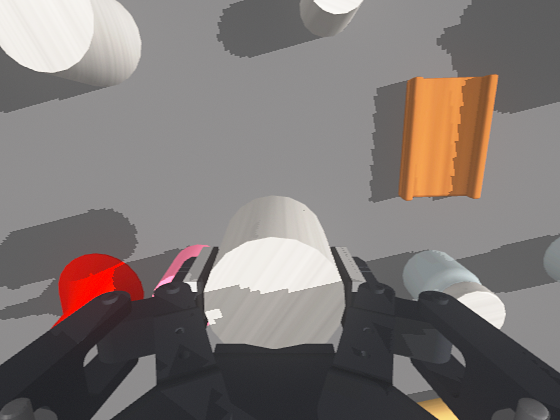

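The medium tumbler is held (its top is around (275,290)) and the small one shows at (330,15). I go part of the way and measure both from there.

Request:
{"name": "jog_arm", "arguments": {"increments": [[[3,1.5,0,0],[6,3,0,0],[8,4.2,0,0],[8,4.2,0,0],[8,4.2,0,0]]]}}

```text
t: 6.58
tcp_pos: [0.5584, -0.1298, 0.1343]
tcp_rot: [-0.412, -3.113, -0.0]
wrist_force: [-0.1, 0.0, -0.2]
finger_gap: 0.0534
grasp_force: 28.0
```

```bash
cat >> h.py <<'E'
def disc(P,p,h,c0,r,lim=.0035):
    """centre of a steel disc top of known radius by edge points on the visible camera side"""
    from scipy.optimize import least_squares
    k=(abs(P[...,2]-h)<lim)&(np.hypot(P[...,0]-c0[0],P[...,1]-c0[1])<r+.012)&(p.min(-1)>110)
    n,l,st,_=cv2.connectedComponentsWithStats(k.astype(np.uint8)); i=1+st[1:,4].argmax(); X=P[l==i]
    h2=np.median(X[:,2]); X=X[abs(X[:,2]-h2)<.0015]
    q=X[:,:2]; H=q[cv2.convexHull((q*1e5).astype(np.float32),returnPoints=False)[:,0]]
    f=least_squares(lambda c:np.hypot(*(H-c).T)-r,q.mean(0),loss='soft_l1',f_scale=.0005)
    return f.x.round(4),round(float(h2),4),len(X),np.abs(f.fun).mean().round(4)
E
python3 - <<'E'
from h import *
s,t,M=state();print(t)
p,d,m=cap('wrist');P=cloud(d,m)
print('held',disc(P,p,t[2]+.040,t,.0265))
print('small',disc(P,p,.051,(.486,-.110),.020), 'large',disc(P,p,.067,(.462,-.294),.033))
p,d,m=cap('top');P=cloud(d,m)
print('top: held',disc(P,p,t[2]+.040,t,.0265))
print('small',disc(P,p,.051,(.486,-.110),.020))
E
```

```text
[ 0.55844822 -0.12981295  0.13427052]
held (array([ 0.5561, -0.1285]), 0.1759, 12780, np.float64(0.0003))
small (array([ 0.485, -0.11 ]), 0.0511, 2543, np.float64(0.0003)) large (array([ 0.4608, -0.2933]), 0.067, 3725, np.float64(0.0011))Traceback (most recent call last):
  File "<stdin>", line 7, in <module>
  File "h.py", line 36, in disc
    n,l,st,_=cv2.connectedComponentsWithStats(k.astype(np.uint8)); i=1+st[1:,4].argmax(); X=P[l==i]
                                                                       ~~~~~~~~~~~~~~~^^
ValueError: attempt to get argmax of an empty sequence
```

Request:
{"name": "jog_arm", "arguments": {"increments": [[[3,0,0,0],[6,-0.1,0,0],[7.34,-0.1,0,0],[7.34,-0.1,0,0],[7.34,-0.1,3,0],[7.34,-0.1,5.5,0],[7.34,-0.1,5.5,0],[7.34,-0.1,5.5,0]]]}}

```text
t: 7.68
tcp_pos: [0.4886, -0.112, 0.0813]
tcp_rot: [0.411, 3.113, -0.001]
wrist_force: [0.4, -0.1, 0.3]
finger_gap: 0.0533
grasp_force: 28.0
```

Run:
```python
from h import *
s,t,M=state();print(t,go(.4874,-.1114,.018,t,M))
p,d,m=cap('wrist');P=cloud(d,m)
print('held',disc(P,p,t[2]+.0415,t,.0265))
```

```text
[ 0.48863849 -0.11204478  0.08134843] [0.15 0.03 6.33]
held (array([ 0.4861, -0.1107]), 0.123, 12790, np.float64(0.0006))
```

Request:
{"name": "jog_arm", "arguments": {"increments": [[[0.1,0,0.5,0],[0.1,0,1.5,0],[0.1,0,2.5,0],[0.1,0,3.5,0],[0.1,0,4.5,0],[0.1,0,5.5,0],[0.1,0,6,0],[0.1,0,6.2,0],[0.1,0,6.3,0],[0.1,0,6.3,0]]]}}

```text
t: 8.98
tcp_pos: [0.4866, -0.1113, 0.0176]
tcp_rot: [0.412, 3.114, -0.0]
wrist_force: [-0.5, -0.7, -0.5]
finger_gap: 0.0534
grasp_force: 28.0
```

Request:
{"name": "jog_arm", "arguments": {"increments": [[[0,0,0,0],[0,0,0,0],[0,0,0,0],[0,0,0,0],[0,0,-3,0],[0,0,-7,0],[0,0,-11,0],[0,-1,-15,0],[-0.5,-5,-15,0],[-1,-10,-15,0],[-1.5,-14,-15,0],[-2.2,-18.3,-15,0],[-2.2,-18.3,-15,0],[-2.2,-18.3,-15,0]]], "claw": 0}}

```text
t: 10.72
tcp_pos: [0.4599, -0.293, 0.167]
tcp_rot: [-0.412, -3.114, -0.002]
wrist_force: [-0.4, -0.8, -0.1]
finger_gap: 0.0852
grasp_force: 0.0
```

Run:
```python
from h import *
s,t,M=state();print(t,s['finger_gap'])
p,d,m=cap('wrist');P=cloud(d,m);save(p,'w4.png')
print('large',disc(P,p,.067,(.462,-.294),.033))
p,d,m=cap('top');P=cloud(d,m)
print('top medium',disc(P,p,.058,(.486,-.11),.0265),'large',disc(P,p,.067,(.462,-.294),.033))
x=disc(P,p,.067,(.462,-.294),.033)[0];print(go(*x,.019,t,M))
```

```text
[ 0.45987662 -0.29304863  0.16695185] 0.08521667681326735
large (array([ 0.4609, -0.2941]), 0.067, 4744, np.float64(0.0003))
top medium (array([ 0.4853, -0.1109]), 0.0581, 301, np.float64(0.0007)) large (array([ 0.4624, -0.294 ]), 0.0662, 245, np.float64(0.0017))
[-0.28 -0.04 14.79]
```

View pics/w4.png

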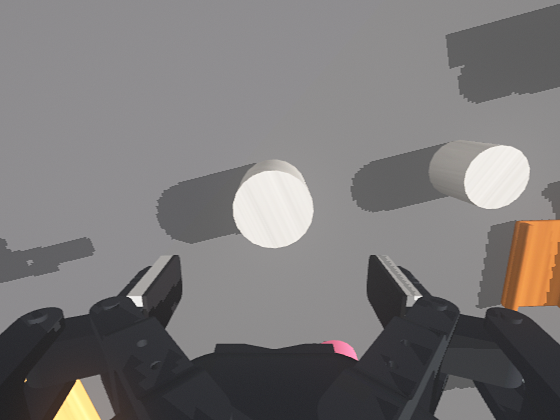

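The medium tumbler's top is at 0.058, so it is fully down, shown at (480,175). The large one at (273,205) is centred, so I grip it.

Request:
{"name": "jog_arm", "arguments": {"increments": [[[-0.1,-0.1,4,0],[-0.1,-0.1,8,0],[-0.1,-0.1,12,0],[-0.1,-0.1,14,0],[-0.1,-0.1,14.6,0],[-0.1,-0.1,14.6,0]]]}}

```text
t: 11.58
tcp_pos: [0.4612, -0.2944, 0.0217]
tcp_rot: [0.41, 3.115, -0.0]
wrist_force: [0.2, 0.1, 0.1]
finger_gap: 0.0853
grasp_force: 0.0
```

Request:
{"name": "jog_arm", "arguments": {"increments": [[[0,0,0,0],[0,0,0,0],[0,0,0,0],[0,0,0,0],[0,0,0,0]]], "claw": 1, "grip_force": 25}}

```text
t: 12.2
tcp_pos: [0.4618, -0.2957, 0.0227]
tcp_rot: [0.411, 3.112, -0.002]
wrist_force: [0.6, -0.1, 5.4]
finger_gap: 0.0669
grasp_force: 27.8
```

Request:
{"name": "jog_arm", "arguments": {"increments": [[[0,0,-2,0],[0,0,-6,0],[0,0,-10,0],[0,1,-13,0],[0.5,5,-13,0],[1,8,-13,0],[1,9,-13,0],[1,9,-13,0],[1,9,-13,0]]]}}

```text
t: 13.32
tcp_pos: [0.4745, -0.2062, 0.1512]
tcp_rot: [-0.413, -3.114, 0.001]
wrist_force: [0.1, 0.2, -0.8]
finger_gap: 0.0666
grasp_force: 28.4
```

Run:
```python
from h import *
s,t,M=state();print(t,M.round(3).tolist(),s['finger_gap'],s['grasp_force'])
p,d,m=cap('wrist');P=cloud(d,m);save(p,'w5.png')
a=disc(P,p,t[2]+.046,t,.033);b=disc(P,p,.0585,(.4855,-.1108),.0265)
print('held',a,'med',b, 'go',go(*(t[:2]+b[0]-a[0]),t[2],t,M))
```

```text
[ 0.47446653 -0.20620052  0.15118274] [[-0.965, 0.26, -0.0], [0.26, 0.965, -0.0], [0.0, -0.0, -1.0]] 0.06657976337755897 28.369974782690406
held (array([ 0.4736, -0.2053]), 0.195, 17958, np.float64(0.0002)) med (array([ 0.4841, -0.1104]), 0.059, 3449, np.float64(0.0002)) go [ 1.46  9.44 -0.  ]
```

View pics/w5.png

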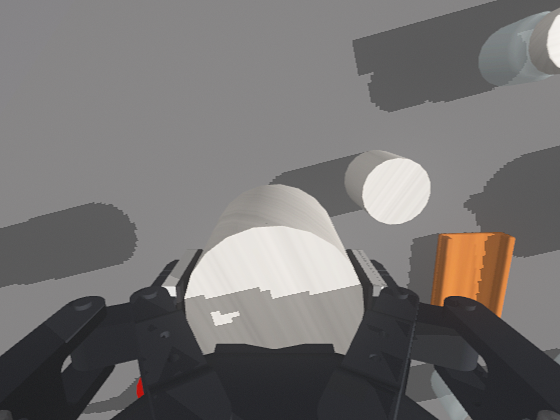

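The large tumbler is held (top around (275,290)) and the nested pair shows at (395,190). I move over the pair.

Request:
{"name": "jog_arm", "arguments": {"increments": [[[0.5,4,0,0],[1,8,0,0],[1.4,9.45,0,0],[1.4,9.45,2,0],[1.4,9.45,5,0],[1.4,9.45,6,0],[1.4,9.45,6,0]]]}}

```text
t: 14.25
tcp_pos: [0.4852, -0.1109, 0.0908]
tcp_rot: [-0.413, -3.113, -0.0]
wrist_force: [-0.9, 0.2, -0.7]
finger_gap: 0.0673
grasp_force: 28.4
```

Run:
```python
from h import *
s,t,M=state();
p,d,m=cap('wrist');P=cloud(d,m)
a=disc(P,p,t[2]+.044,t,.033);print(t,a,go(*(t[:2]+np.array([.4847,-.1106])-a[0]),.0235,t,M))
```

```text
[ 0.48517746 -0.11089147  0.09084947] (array([ 0.4844, -0.11  ]), 0.1347, 18085, np.float64(0.0003)) [-0.05 -0.05  6.73]
```

Request:
{"name": "jog_arm", "arguments": {"increments": [[[0,-0.1,0.5,0],[0,-0.1,1.5,0],[0,-0.1,2.5,0],[0,-0.1,3.5,0],[0,-0.1,4.5,0],[0,-0.1,5.5,0],[0,-0.1,6.3,0],[0,-0.1,6.7,0],[0,-0.1,6.8,0],[0,-0.1,6.8,0]]]}}

```text
t: 15.55
tcp_pos: [0.4855, -0.1115, 0.0236]
tcp_rot: [0.411, 3.114, -0.0]
wrist_force: [1.2, -0.6, -0.3]
finger_gap: 0.0668
grasp_force: 28.5
```

Request:
{"name": "jog_arm", "arguments": {"increments": [[[0,0,0,0],[0,0,0,0],[0,0,0,0],[0,0,0,0],[0,0,-2,0],[0,0,-6,0],[0,0,-11,0],[0,0,-16,0],[0,0,-20,0],[0,0,-20.5,0],[0,0,-20.5,0]]], "claw": 0}}

```text
t: 16.92
tcp_pos: [0.485, -0.1113, 0.2277]
tcp_rot: [-0.412, -3.114, -0.0]
wrist_force: [0.3, 0.1, -0.0]
finger_gap: 0.0853
grasp_force: 0.0
```

Request:
{"name": "jog_arm", "arguments": {"increments": [[[0,2,0,0.1],[0.2,5,0,0.27],[0.3,8,0,0.45],[0.4,11,0,0.63],[0.6,14,0,0.81],[0.7,17,0,0.99],[0.8,20,0,1.17],[0.9,23,0,1.35],[1,26,0,1.53],[1.2,29,0,1.71],[1.3,31.9,0,1.89],[1.3,31.9,0,2.05],[1.3,31.9,0,2.157],[1.3,31.9,0,2.157],[1.3,31.9,0,2.157]]]}}

```text
t: 18.8
tcp_pos: [0.555, 0.1998, 0.2267]
tcp_rot: [-2.938, -1.111, 0.004]
wrist_force: [0.5, 0.2, -0.2]
finger_gap: 0.0853
grasp_force: 0.0
```

Run:
```python
from h import *
s,t,M=state();print(s['t'],t,s['joint_positions'].round(2),M.round(3).tolist())
p,d,m=cap('top');P=cloud(d,m)
print('top large',disc(P,p,.066,(.485,-.111),.033))
p,d,m=cap('wrist');P=cloud(d,m);save(p,'w6.png')
k=(P[...,2]>.138)&(P[...,2]<.156)&(abs(P[...,0]-.556)<.05)&(abs(P[...,1]-.2)<.05)
n,l,st,_=cv2.connectedComponentsWithStats(k.astype(np.uint8));i=1+st[1:,4].argmax();X=P[l==i]
b=cv2.minAreaRect((X[:,:2]*1000).astype(np.float32));print('bar',b,np.percentile(X[:,2],95),len(X))
k=(abs(P[...,2]-.119)<.004)&(abs(P[...,0]-.556)<.06)&(abs(P[...,1]-.2)<.06);X=P[k]
print('disc',cv2.minEnclosingCircle((X[:,:2]*1000).astype(np.float32)))
ty=M[:,1];print('ty',np.degrees(np.arctan2(ty[1],ty[0])))
```

```text
18.8 [0.55497437 0.19978886 0.22670225] [ 0.17  0.11  1.79 -0.    1.24  1.02] [[0.75, 0.662, -0.003], [0.662, -0.75, -0.0], [-0.002, -0.001, -1.0]]
top large (array([ 0.4858, -0.1108]), 0.0662, 469, np.float64(0.0008))
bar ((554.7763061523438, 201.65151977539062), (59.61332321166992, 13.976487159729004), 41.59183883666992) 0.15116826226483 1452
disc ((554.4899291992188, 201.3401641845703), 54.02967071533203)
ty -48.56590496554683
```

View pics/w6.png

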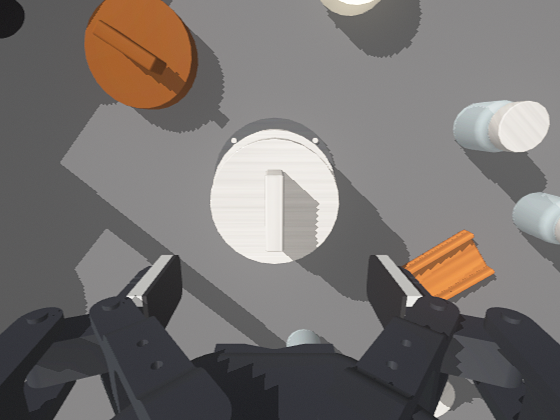

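All three tumblers are nested: the large top sits at 0.066 and is centred. The bar at (275,210) lines up between the fingers, and the brown look-alike at (140,50) stays clear.

Request:
{"name": "jog_arm", "arguments": {"increments": [[[0.1,-0.1,3,0],[0.1,-0.1,6.5,0],[0.1,-0.1,9,0],[0.1,-0.1,10.2,0],[0.1,-0.1,10.4,0],[0.1,-0.1,10.4,0]]]}}

```text
t: 19.65
tcp_pos: [0.5565, 0.2015, 0.1255]
tcp_rot: [2.939, 1.109, 0.003]
wrist_force: [-0.7, -1.0, -0.1]
finger_gap: 0.0856
grasp_force: 0.0
```

Request:
{"name": "jog_arm", "arguments": {"increments": [[[0,0,0,0],[0,0,0,0],[0,0,0,0],[0,0,0,0],[0,0,0,0],[0,0,0,0],[0,0,0,0],[0,0,0,0]]], "claw": 1, "grip_force": 100}}

```text
t: 20.65
tcp_pos: [0.556, 0.2013, 0.1248]
tcp_rot: [2.939, 1.109, 0.001]
wrist_force: [-0.9, -1.4, 4.0]
finger_gap: 0.0119
grasp_force: 98.2
```

Request:
{"name": "jog_arm", "arguments": {"increments": [[[0,0,0.3,0],[0,0,0.6,0],[0,0,0.9,0],[0,0,0.9,0],[0,0,0.9,0]]]}}

```text
t: 21.28
tcp_pos: [0.556, 0.2013, 0.1171]
tcp_rot: [2.939, 1.109, -0.0]
wrist_force: [-4.6, -2.5, 11.1]
finger_gap: 0.0122
grasp_force: 99.2
```

Request:
{"name": "jog_arm", "arguments": {"increments": [[[0,0,0.1,0],[0,0,0.1,-0.1],[0,0,0.1,-0.22],[0,0,0.1,-0.34],[0,0,0.1,-0.46],[0,0,0.1,-0.58],[0,0,0.1,-0.7],[0,0,0.1,-0.8],[0,0,0.1,-0.87],[0,0,0.1,-0.87],[0,0,0.1,-0.87]]]}}

```text
t: 22.65
tcp_pos: [0.5562, 0.2018, 0.1164]
tcp_rot: [-2.199, -2.244, -0.002]
wrist_force: [-4.1, -1.7, 11.2]
finger_gap: 0.0121
grasp_force: 99.4
```

Run:
```python
from h import *
s,t,M=state();ty=M[:,1];print(s['t'],t,s['torque'],'ty',np.degrees(np.arctan2(ty[1],ty[0])))
p,d,m=cap('wrist');P=cloud(d,m);save(p,'w7.png')
```

```text
22.65 [0.55617883 0.20176723 0.11641458] [-0.33022172  0.71863863 -0.14663108] ty 1.145305432190638
```

View pics/w7.png

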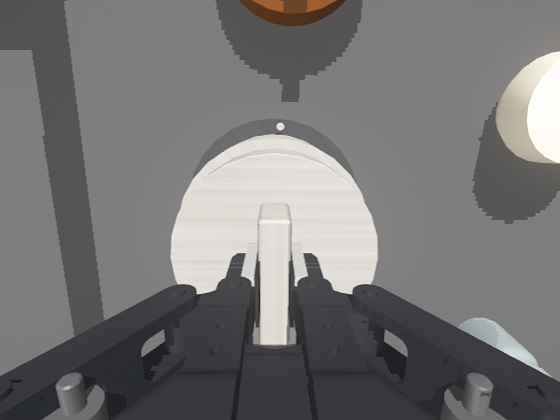

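The bar at (275,275) turned with the gripper by about 50° against the lugs, so the cap should be free. I lift it straight up.

Request:
{"name": "jog_arm", "arguments": {"increments": [[[0,0,-0.5,0],[0,0,-1.2,0],[0,0,-2.2,0],[0,0,-3.5,0],[0,0,-5,0],[0,0,-6.5,0],[0,0,-7.5,0],[0,0,-8.2,0],[0,0,-8.4,0],[0,0,-8.4,0],[0,0,-8.4,0],[0,0,-8.4,0],[0,0,-8.4,0]]]}}

```text
t: 24.32
tcp_pos: [0.5556, 0.2014, 0.198]
tcp_rot: [-2.198, -2.244, 0.001]
wrist_force: [0.0, -0.2, -3.7]
finger_gap: 0.0123
grasp_force: 97.9
```

Run:
```python
from h import *
s,t,M=state();print(s['t'],t,s['wrist_force'],s['grasp_force'])
p,d,m=cap('wrist');P=cloud(d,m)
zc=t[2]-.117+.1105
k=(abs(P[...,2]-zc)<.02)&(np.hypot(P[...,0]-t[0],P[...,1]-t[1])<.07)&(p.min(-1)>140);X=P[k]
print('disc z',np.median(X[:,2]),len(X),np.linalg.lstsq(np.c_[X[:,:2],np.ones(len(X))][abs(X[:,2]-np.median(X[:,2]))<.006],X[:,2][abs(X[:,2]-np.median(X[:,2]))<.006],rcond=None)[0])
p,d,m=cap('scene');save(p[120:340,80:460],'s1.png');P=cloud(d,m)
print('large',disc(P,p,.069,(.487,-.111),.033))
```

```text
24.325 [0.55556871 0.20140261 0.19801698] [ 0.04599281 -0.17358168 -3.70614022] 97.88450360298157
disc z 0.1934487625326828 19094 [-0.00090537 -0.00171144  0.19431673]
large (array([ 0.4853, -0.1118]), 0.0695, 196, np.float64(0.0014))
```

View pics/s1.png

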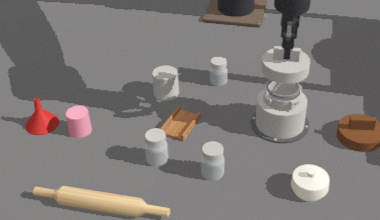

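The cap hangs level at (286,65) above the open dabba, with its disc's top at 0.193, so the skirt is about 6 cm clear of the rim. The nested tumblers stand at (166,83), and nothing else has moved. I hand in.

```bash
python3 -c "
from bench import env
print(env.hand_in())"
```

```text
the job is handed in; nothing more can be done
None
```

I handed the job in at about 24 s: the three tumblers are nested and let go, and the freed cap is held level about 6 cm above the dabba's mouth; the hand-in returned no verdict.

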